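Press the contact cover home on the cartridge test jig

TASK

Take the plate that has a tongue by its handle, lay it flat on the test jig's sprung deck just short of the keeper, and slide it along the deck so that its tongue goes under the keeper bar until the hole beneath it drops over the hidden locating pin. Then press it down until the deck is fully home and finish while still holding it pressed down: do not let go. Leave the blank plate and the other things on the bench where they are.

Things in the scene. Friction and masses are not known exactly. Their poses are not given: they have to be found in the camera images.
- cover: contact cover, lying on the bench: aluminium plate 100 (x) x 80 (y) x 10 mm with a tongue at its +x end and a handle on top. Underneath, right below the handle's middle, a round blind hole 14 mm wide, 10 mm deep, unseen from above. Origin: centre of the plate's underside, on the hole's axis; z up. 0.18 to 0.35 kg
- cover_handle (a point): top middle of the cover's handle, 40 mm above the cover's origin: black upright bar 60 mm long along the cover's x, 16 mm wide, 30 mm high, standing on the plate
- cover_tongue (a point): end of the cover's tongue, at x = +68 mm in the cover: the tongue is 30 mm wide, 10 mm thick and stands out 18 mm from the middle of the +x end
- blank: a blank plate of the same size and with the same handle but square-ended, without tongue: not wanted, leave it. Origin: centre of its underside
- jig: test jig, fixed: grey base 200 (x = -110 to +90) x 124 x 14 mm; on it a sprung white deck 140 x 100 mm (x = -85 to +55), top at z = 40 mm when up, two cartridges set flush into its -x part. A keeper at the +x end, a locating pin at x = y = 0. Origin: on the pin's axis at bench height; x points to the keeper, z up
- keeper (a point): middle of the underside of the jig's steel keeper bar, at x = 63, z = 56 mm in the jig: bar 14 mm (x) by 78 mm (y), 9 mm thick, on two posts at y = 29 to 39 mm either side. The cover's tongue ends under the bar, between the posts, so the cover cannot be lowered straight into place
- pin_tip (a point): tip of the jig's fixed steel locating pin, 38.5 mm above the bench: 10 mm across, its top 3.5 mm tapering to 5 mm. It stands in an 18 mm hole of the deck, tip 1.5 mm below the raised deck's top; a cover on the deck hides it. Unless the cover's hole is over it, the pin stops the cover and deck from sinking more than about 1.5 mm
- deck (a joint): how far the sprung deck is pressed down, m: 0 up, 0.008 on its stop (deck top 32 mm above the bench). It begins to sink at about 5.5 N and takes about 11 N to reach the stop, the cover's weight included; it springs back when let go. The cover's weight alone does not press it down
- cartridge_a: used ink cartridge, black box 48 x 34 x 38 mm, standing among the work: bystander, leave it; origin at the centre of its underside
- cartridge_b: used ink cartridge, black box 48 x 28 x 38 mm: bystander, leave it; origin at the centre of its underside
- cartridge_c: used ink cartridge, black box 48 x 34 x 38 mm: bystander, leave it; origin at the centre of its underside
- tape: cardboard ring (tape core), 90 mm across, 24 mm high: bystander, leave it; origin at the centre of its underside
- driver: screwdriver lying down, 170 mm long, its x axis along it: bystander, leave it; origin under its shaft line, on the bench
- jar: small jar, 52 mm across, 60 mm high: bystander, leave it; origin at the centre of its underside
Things that resemble listed ones, but are neither listed nor needed, are in the scene too. What is shaped like the jig but orange or turquoise is not meant.

How it is judged:
By the outcome, as a careful person would: the job done as asked, in the order asked, and still so for the second after the job is handed in, while the arm keeps its last pose, push and grip.
It also fails if it takes over 42 s, if anything falls off the work surface, if the arm or the gripper's body presses on something with over 40 N, if the wrist force passes 120 N, or if a joint passes its speed limit or range.

ROBOT

A 6-joint arm with a two-finger parallel gripper is mounted at the origin on the work surface. World frame = base frame: x ahead of the robot, y to its left, z up, the work surface at z = 0. Lengths are in mm, angles in rad, forces in N, time in s.
With the tool pointing down it reaches from about 275 to 1000 mm from the base axis. Payload 8.4 kg.
Tool frame: the origin (TCP) lies at the very end of the fingers, on their centre line; the grasp point (between the pads) lies 19 mm behind it (r.pinch_z is the distance from the TCP to the grasp point, in mm); z points along the fingers, y is the direction in which the jaws open and shut (so a half turn about z gives the same grasp; the last joint's range is limited). The gripper opens to 85 mm and grips with 20 to 120 N. Pads are 22 mm wide; open, the fingers measure 114 mm over their backs; the gripper's body (76 mm by 85 mm) begins 54 mm behind the grasp point. The pads swing forward as they close: fully open they stand 13 mm farther back than shut.
Start: joints at [1.122, 0.353, 1.633, -0, 1.155, -0.002], TCP at [270.05, 563.65, 231.281] pointing down, gripper open.
Joint ranges: [-2.63, 2.63], [-0.92, 2.1], [0.06, 2.66], [-1.3, 4.44], [0, 2.69], [-3.02, 3.02]. Speed limits (rad/s): [2.22, 2.22, 2.79, 3.14, 3.14, 3.14].

INTERFACE

Orientations are given as [roll, pitch, yaw] about the fixed x, y, z axes, in that order (R = Rz(yaw) Ry(pitch) Rx(roll)).
In Python, from rig import r, optics gives the robot as it stands.
- The arm moves only by the shell command python3 -m creep 'ROWS' [FORCE]. ROWS is JSON, a list of rows, each an object with "dp": the shift along the tool's x, y, z in mm, a list of three; "angular": the turn, a rotation vector about the tool's x, y, z in rad, a list of three; "fingers": the finger opening in mm, from 0 to 85.4. In form: [{"dp": [dx, dy, dz], "angular": [wx, wy, wz], "fingers": fingers}, ...]. A call has 1 to 5 rows; each row is the pose to reach, as a shift and turn from the pose commanded when the call began, along the tool's axes at that moment; what a row does not reach only later rows make up. A row lasts 1/12 s, in which the tool goes at most 41.7 mm and 7.16 degrees, less where a joint would pass 70% of its speed; a pose out of reach is approached as far as the arm can. A call with a gripper value outside its range is refused whole. The fingers move at their own pace and stop on an object; FORCE is the grip in N (left out, the last holds). Time passes only in rows, so rows that repeat a pose let the fingers close. It gives the time, the measured TCP pose, the force and the opening at its end, in the units of the state.
- r.sense(): the state, without advancing time (a new reading comes with each control period).
- optics.grab_frame(name): name is "scene" or "top" or "wrist"; returns the picture (384x512x3 uint8, blue, green, red); there is no depth.
- optics.camera_params(name): a dict with "fx", "fy", "cx", "cy" (pixels), "eye" and "rotation" of the camera in the world; the wrist camera has in their place "T_tool_cam" (4x4, takes a point from camera to tool coordinates, whose origin is the TCP and whose axes are the flange's). Camera axes: x right, y up, looking along -z (the intrinsics and any distortion apply to the point x, -y, -z); pixel columns grow to the right and rows downward; lengths in mm; the calibration is good to about 2 mm. A picture is of the moment at which its call begins: read the wrist's pose just before it. camera_params takes no time and is no camera call.
- r.sign_off(): hands the job in, once; it reports no verdict.
The state is a dict: "clock": time; "qpos": joint angles; "qvel": joint speeds; "joint_efforts": joint torques, N m; "eef_pos": TCP position; "tcp_rot": TCP orientation; "contact_force": force on the tool from outside, world axes, zero at the start; "wrist_torque": the same for the moment, N m; "opening": opening from 0.0 (shut) to 1.0 (fully open).
Only numpy, scipy, OpenCV 4.12 (cv2) and the standard library are available. Lean on these libraries where they do the work, as an engineer would, in place of code of your own. Each camera call takes 0.05 s, during which the arm holds its last target.

## Working session

There is one attempt and no reset: what is moved stays moved. The work goes in short steps, Python scripts to look and compute and a shell command to move; the robot and the scene stay as the last step left them, time stands still between calls to the robot, and variables do not carry over. Pictures are saved under pics/ and viewed, and the job is handed in when it is done.

```bash
ls; mkdir -p pics; python3 - <<'E'
from rig import r, optics
import cv2
print(r.sense())
for n in("scene","top","wrist"):
    cv2.imwrite(f"pics/{n}0.png",optics.grab_frame(n)); print(n,optics.camera_params(n))
E
```

```text
pics
{'clock': 0.0, 'qpos': array([ 1.12161685e+00,  3.53641923e-01,  1.63418108e+00, -2.28665907e-05,
        1.15522505e+00, -2.39126209e-03]), 'qvel': array([ 7.54620944e-04,  3.07115368e-05, -9.13298337e-04,  3.67516189e-05,
       -9.45443738e-04, -1.40000709e-03]), 'joint_efforts': array([ 2.15641594e-03, -6.05253482e+01, -3.42069983e+01,  2.87389375e-04,
        9.24184278e-03,  6.44968145e-05]), 'eef_pos': array([269.82357409, 563.18736483, 230.5454993 ]), 'tcp_rot': array([-3.14013721e+00,  1.74265595e-05,  2.69481370e+00]), 'contact_force': array([-0.12245084, -0.4296281 , -0.27124124]), 'wrist_torque': array([-0.05332993, -0.04985034, -0.00220598]), 'opening': 0.9992533442104261}
scene {'fx': 411.8026437707683, 'fy': 411.8026437707683, 'cx': 253.70532511049495, 'cy': 194.01315088471827, 'eye': array([1308.57416882, -302.78686024,  985.20576614]), 'rotation': array([0.77599355, 0.00818487, 1.24915301])}
top {'fx': 494.3284476912741, 'fy': 494.3284476912741, 'cx': 255.3949730882271, 'cy': 185.8344857081616, 'eye': array([ 315.47534049,   10.32973577, 1237.86361637]), 'rotation': array([ 0.11694799, -0.00571974, -1.58331002])}
wrist {'fx': 292.1105165444669, 'fy': 292.1105165444669, 'cx': 256.53688205315405, 'cy': 193.54492824797637, 'T_tool_cam': array([[ 2.46925238e-04,  9.49082294e-01,  3.15028154e-01,
         8.00753233e+01],
       [ 9.99999693e-01, -4.68471472e-04,  6.27540157e-04,
         1.15033973e+00],
       [ 7.43168955e-04,  3.15027902e-01, -9.49082119e-01,
        -1.41093090e+02],
       [ 0.00000000e+00,  0.00000000e+00,  0.00000000e+00,
         1.00000000e+00]])}
```

View pics/scene0.png

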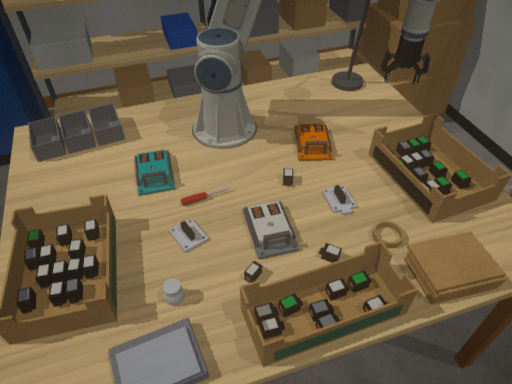

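View pics/top0.png

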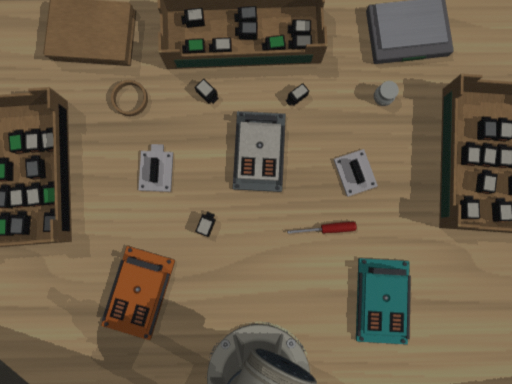

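View pics/wrist0.png

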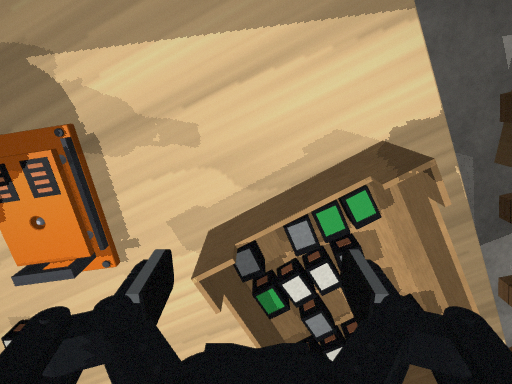

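```bash
cat > h.py <<'E'
import numpy as np, cv2
from scipy.spatial.transform import Rotation as R
from rig import r, optics
def cam(n, s=None):
    p=optics.camera_params(n)
    if 'eye' in p: M=R.from_euler('xyz',p['rotation']).as_matrix(); e=np.array(p['eye'])
    else:
        T=p['T_tool_cam']; Rt=R.from_euler('xyz',s['tcp_rot']).as_matrix()
        M=Rt@T[:3,:3]; e=Rt@T[:3,3]+s['eef_pos']
    return p,M,e
def ray(n,uv,z,s=None):
    p,M,e=cam(n,s)
    d=M@np.array([(uv[0]-p['cx'])/p['fx'],-(uv[1]-p['cy'])/p['fy'],-1])
    return e+d*(z-e[2])/d[2]
def proj(n,X,s=None):
    p,M,e=cam(n,s); c=M.T@(np.array(X)-e)
    return np.array([p['cx']+p['fx']*c[0]/-c[2], p['cy']-p['fy']*c[1]/-c[2]])
E
python3 - <<'E'
from h import *
im=cv2.imread('pics/top0.png'); sc=cv2.imread('pics/scene0.png')
a=cv2.resize(im[125:215,115:205],(400,400),interpolation=2)
b=cv2.resize(im[105:200,220:300],(337,400),interpolation=2)
cv2.imwrite('pics/crop_top.png',np.hstack([a,b]))
a=cv2.resize(sc[170:230,310:370],(400,400),interpolation=2)
b=cv2.resize(sc[195:260,235:300],(400,400),interpolation=2)
cv2.imwrite('pics/crop_sc.png',np.hstack([a,b]))
p=optics.camera_params('top');print(p.keys())
E
```

```text
dict_keys(['fx', 'fy', 'cx', 'cy', 'eye', 'rotation'])
```

View pics/crop_top.png

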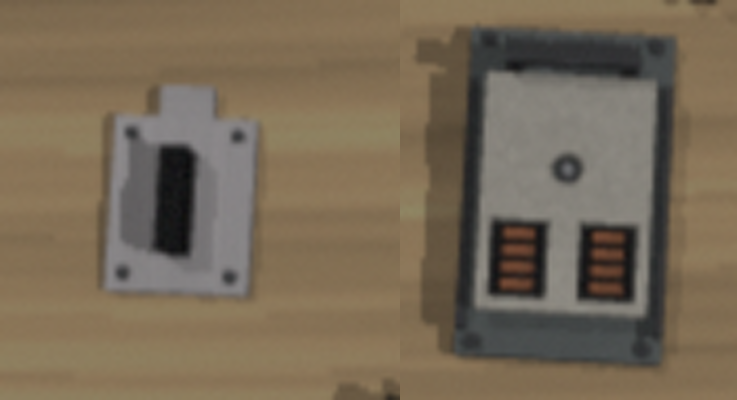

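View pics/crop_sc.png

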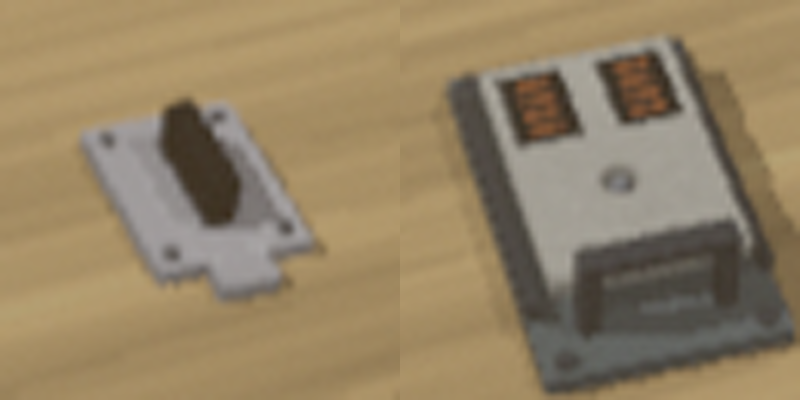

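```bash
python3 - <<'E'
from h import *
f=lambda l,o,s:[ (np.array(q)/s+o) for q in l]
sc=f([(132,132),(238,136),(123,272),(229,277)],[115,125],4.444)
co=f([(114,114),(259,122),(249,296),(104,289)],[115,125],4.444)
for nm,l,z in(('screws',sc,10),('corners',co,10)):
    P=[ray('top',q,z)[:2] for q in l]; print(nm,np.round(P,1).tolist(),np.mean(P,0))
print('tongue end',[ray('top',q,10)[:2].round(1) for q in f([(161,86),(215,89)],[115,125],4.444)])
print('handle top',[ray('top',q,40)[:2].round(1) for q in f([(162,145),(193,149),(186,256),(156,250)],[115,125],4.444)])
S=[220,105];k=4.2125
P=np.array([ray('top',q,40)[:2] for q in f([(87,72),(257,80),(245,318),(75,306)],S,k)]);print('deck',P.round(1).tolist(),P.mean(0))
print('pin',ray('top',f([(167,169)],S,k)[0],38.5))
P=np.array([ray('top',q,14)[:2] for q in f([(70,28),(275,36),(260,364),(52,354)],S,k)]);print('base',P.round(1).tolist(),P.mean(0))
print('pin scene',ray('scene',(235+219/6.154,195+180/6.154),38.5))
print('handle top scene',[ray('scene',(310+a/6.667,170+b/6.667),40) for a,b in((180,100),(230,190),(222,145),(200,150))])
print('scene screws',[ray('scene',(310+a/6.667,170+b/6.667),10) for a,b in((107,140),(217,117),(172,253),(285,228))])
print('deck corners scene',[ray('scene',(235+a/6.154,195+b/6.154),40) for a,b in((80,75),(263,40))])
# others
for n,q in(('cartA',(206,92)),('B',(298,95)),('C',(206,225))): print(n,ray('top',q,38))
E
```

```text
screws [[541.8, 279.0], [538.8, 219.1], [462.0, 283.0], [458.5, 223.5]] [500.28754947 251.15226127]
corners [[552.3, 289.4], [546.7, 207.2], [447.6, 212.2], [452.5, 293.5]] [499.79286788 250.58082617]
tongue end [array([568.1, 263. ]), array([566. , 232.3])]
handle top [array([528.8, 255.8]), array([526.4, 238.7]), array([466.9, 241.9]), array([470.4, 258.4])]
deck [[615.5, 36.2], [609.6, -63.7], [468.6, -54.1], [476.8, 44.5]] [542.62093839  -9.2574922 ]
pin [557.29028492 -10.04008224  38.5       ]
base [[649.2, 46.8], [642.9, -76.6], [444.4, -63.9], [451.8, 59.0]] [547.09630037  -8.65822247]
pin scene [561.7973377   -8.67566268  38.5       ]
handle top scene [array([475.21029736, 254.6267253 ,  40.        ]), array([538.30245788, 249.49584346,  40.        ]), array([509.92552099, 259.78242119,  40.        ]), array([509.55310055, 248.18958084,  40.        ])]
scene screws [array([462.82299749, 224.95924118,  10.        ]), array([465.87374408, 284.40591959,  10.        ]), array([542.58777068, 221.32352269,  10.        ]), array([545.40385912, 280.39126994,  10.        ])]
deck corners scene [array([474.92720617, -51.91484271,  40.        ]), array([482.06614085,  44.44721002,  40.        ])]
cartA [693.82456294 122.14508933  38.        ]
B [ 683.6404804  -107.62912557   38.        ]
C [362.33328088 122.4306445   38.        ]
```

```bash
cat >> h.py <<'E'
def plan(x,y,z,yaw):
    s=r.sense(); Rt=R.from_euler('xyz',s['tcp_rot'])
    d=Rt.inv().apply(np.array([x,y,z])-s['eef_pos'])
    T=R.from_euler('xyz',[np.pi,0,yaw])
    print('clock',s['clock'],'pos',s['eef_pos'].round(1),'rot',s['tcp_rot'].round(4),'F',s['contact_force'].round(1),'op',round(s['opening'],3))
    print('dp',d.round(1),'ang',(Rt.inv()*T).as_rotvec().round(4))
E
python3 -c "
from h import *
plan(500,251,170,np.pi-0.054)"
```

```text
clock 0.15 pos [269.9 563.3 230.7] rot [-3.1405  0.      2.6948] F [ 0.2 -0.4 -0.3] op 1.003
dp [-342.5 -182.2   60.9] ang [-1.100e-03 -2.000e-04 -3.928e-01]
```

Candidates: plates at top-view px (155,170), which has a tongue at (157,148), and (355,172), which is square-ended (the blank). Jigs: grey/white at (260,150), orange at (138,292), turquoise at (385,300). The crops confirm the tongue on (155,170) and the white deck on (260,150), so I'm using those two.

```bash
python3 -m creep '[{"dp":[-34,-18,6],"angular":[0,0,-0.04],"fingers":85},{"dp":[-68,-36,12],"angular":[0,0,-0.08],"fingers":85},{"dp":[-103,-55,18],"angular":[0,0,-0.12],"fingers":85},{"dp":[-137,-73,24],"angular":[0,0,-0.16],"fingers":85},{"dp":[-171,-91,30],"angular":[0,0,-0.2],"fingers":85}]'; python3 -c "
from h import *
plan(500,251,170,np.pi-0.054)"
```

```text
clock: 0.57
eef_pos: [385.5, 406.1, 200.9]
tcp_rot: [-3.141, -0.0, 2.897]
contact_force: [1.3, 1.2, 1.1]
opening: 0.994
clock 0.5667 pos [385.5 406.1 200.9] rot [-3.1414 -0.      2.8973] F [1.3 1.2 1.1] op 0.994
dp [-148.6 -122.8   30.9] ang [-2.000e-04 -1.000e-04 -1.903e-01]
```

```bash
python3 -m creep '[{"dp":[-38,-31,8],"angular":[0,0,-0.05],"fingers":60},{"dp":[-75,-62,16],"angular":[0,0,-0.1],"fingers":60},{"dp":[-112,-92,24],"angular":[0,0,-0.15],"fingers":60},{"dp":[-149,-123,31],"angular":[0,0,-0.19],"fingers":60},{"dp":[-149,-123,31],"angular":[0,0,-0.19],"fingers":60}]'; python3 - <<'E'
from h import *
s=r.sense();print(s['eef_pos'],s['tcp_rot'])
im=optics.grab_frame('wrist');cv2.imwrite('pics/w1.png',im)
E
```

```text
clock: 0.98
eef_pos: [500.6, 249.1, 169.6]
tcp_rot: [-3.141, -0.0, 3.087]
contact_force: [-0.6, 0.1, -0.0]
opening: 0.706
[500.60151238 249.1017037  169.62967782] [-3.14075227e+00 -1.93944005e-04  3.08650187e+00]
```

View pics/w1.png

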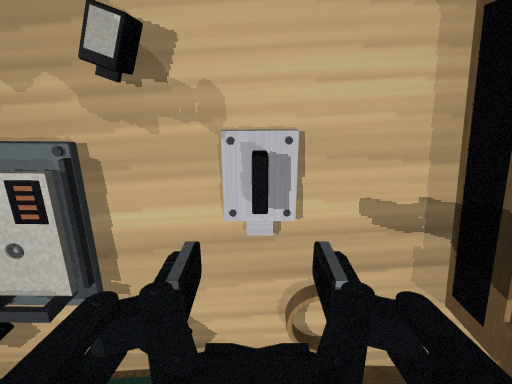

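The plate with the tongue at (260,228) is centred, its handle is at (260,183), and the jig pin is at (14,251).

```bash
python3 - <<'E'
from h import *
s=r.sense();s['eef_pos']=np.array([500.6,249.1,169.63]);s['tcp_rot']=np.array([-3.1408,-.0002,3.0865])
P=np.array([ray('wrist',q,10,s)[:2] for q in((230,140.5),(289,140.5),(232.5,213),(287,213))]);print(P.round(1).tolist(),P.mean(0))
im=cv2.imread('pics/w1.png')
m=(im.max(2)<60).astype(np.uint8); n,l,st,c=cv2.connectedComponentsWithStats(m[120:225,225:297])
for i in range(1,n):
    if st[i][4]>6: print(st[i]+[225,120,0,0,0],c[i]+[225,120])
print('handle top ends',[ray('wrist',q,40,s).round(1) for q in((261,151),(260,213))])
print('pin',ray('wrist',(14.5,251),38.5,s))
print('tongue end',ray('wrist',(260,235),0,s),ray('wrist',(260,222),10,s))
plan(501,250.5,16,np.pi-0.054)
E
```

```text
[[462.0, 224.4], [465.3, 284.7], [541.8, 220.5], [545.1, 280.9]] [503.56211247 252.64972868]
[ 252  151   16   63 1002] [259.5 182. ]
handle top ends [array([469.2, 255.5,  40. ]), array([531.3, 251.3,  40. ])]
pin [560.90069556  -8.72093792  38.5       ]
tongue end [575.38234998 249.47158987   0.        ] [554.33219708 250.45215772  10.        ]
clock 1.0333 pos [502.5 246.3 169. ] rot [-3.1391e+00  5.0000e-04  3.0836e+00] F [ 1.8 -4.  -0.8] op 0.703
dp [  1.8   4.5 153. ] ang [-0.0025  0.0005 -0.004 ]
```

```bash
python3 -m creep '[{"dp":[1,3,30],"angular":[0,0,-0.003],"fingers":60},{"dp":[1,3,65],"angular":[0,0,-0.003],"fingers":60},{"dp":[1,3,95],"angular":[0,0,-0.003],"fingers":60},{"dp":[1,3,105],"angular":[0,0,-0.003],"fingers":60},{"dp":[1,3,105],"angular":[0,0,-0.003],"fingers":60}]'; python3 - <<'E'
from h import *
plan(501,251.7,16,np.pi-0.054)
im=optics.grab_frame('wrist');cv2.imwrite('pics/w2.png',im)
plan(501,251.7,16,np.pi-0.054)
E
```

```text
clock: 1.45
eef_pos: [496.6, 254.2, 62.8]
tcp_rot: [-3.139, -0.005, 3.088]
contact_force: [0.1, 0.5, 0.2]
opening: 0.703
clock 1.45 pos [496.6 254.2  62.8] rot [-3.1389 -0.0047  3.0877] F [0.1 0.5 0.2] op 0.703
dp [-4.7 -2.1 46.8] ang [-0.0027 -0.0047  0.0001]
clock 1.5 pos [497.9 254.9  64.7] rot [-3.1404e+00 -2.1000e-03  3.0879e+00] F [ 1.   0.2 -1. ] op 0.702
dp [-3.4 -2.9 48.7] ang [-0.0012 -0.0021  0.0003]
```

View pics/w2.png

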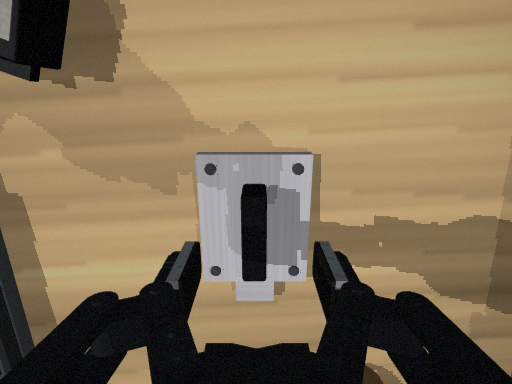

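```bash
python3 - <<'E'
from h import *
s=r.sense();s['eef_pos']=np.array([496.6,254.2,62.8]);s['tcp_rot']=np.array([-3.1389,-.0047,3.0877])
P=np.array([ray('wrist',q,10,s)[:2] for q in((210,169),(298,169),(215.5,271),(293.5,271))]);print(P.round(1).tolist(),P.mean(0))
plan(502,252.5,16,np.pi-0.054)
E
```

```text
[[461.8, 224.8], [465.0, 284.6], [541.7, 220.8], [544.8, 280.4]] [503.31438685 252.65884587]
clock 1.5 pos [497.9 254.9  64.7] rot [-3.1404e+00 -2.1000e-03  3.0879e+00] F [ 1.   0.2 -1. ] op 0.702
dp [-4.3 -2.1 48.7] ang [-0.0012 -0.0021  0.0003]
```

```bash
python3 -m creep '[{"dp":[-4,-2,15],"angular":[0,0,0],"fingers":60},{"dp":[-4,-2,30],"angular":[0,0,0],"fingers":60},{"dp":[-4,-2,40],"angular":[0,0,0],"fingers":60},{"dp":[-4,-2,40],"angular":[0,0,0],"fingers":60},{"dp":[-4,-2,40],"angular":[0,0,0],"fingers":60}]'; python3 - <<'E'
from h import *
plan(502,252.5,16,np.pi-0.054)
E
```

```text
clock: 1.92
eef_pos: [502.8, 253.2, 26.1]
tcp_rot: [3.141, 0.0, 3.088]
contact_force: [0.6, 0.8, 0.8]
opening: 0.706
clock 1.9167 pos [502.8 253.2  26.1] rot [3.1413e+00 5.0000e-04 3.0880e+00] F [0.6 0.8 0.8] op 0.706
dp [ 0.7 -0.8 10.1] ang [0.0003 0.0005 0.0004]
```

```bash
python3 -m creep '[{"dp":[0,0,6],"angular":[0,0,0],"fingers":50},{"dp":[0,0,11.5],"angular":[0,0,0],"fingers":40},{"dp":[0,0,11.5],"angular":[0,0,0],"fingers":30},{"dp":[0,0,11.5],"angular":[0,0,0],"fingers":20},{"dp":[0,0,11.5],"angular":[0,0,0],"fingers":16}]' 60;  python3 -m creep '[{"dp":[0,0,0],"angular":[0,0,0],"fingers":10},{"dp":[0,0,0],"angular":[0,0,0],"fingers":5},{"dp":[0,0,0],"angular":[0,0,0],"fingers":5},{"dp":[0,0,0],"angular":[0,0,0],"fingers":5},{"dp":[0,0,0],"angular":[0,0,0],"fingers":5}]' 60
```

```text
clock: 2.33
eef_pos: [502.4, 252.8, 13.9]
tcp_rot: [-3.141, -0.0, 3.088]
contact_force: [0.2, -0.4, -1.1]
opening: 0.188
clock: 2.75
eef_pos: [502.4, 252.8, 14.0]
tcp_rot: [-3.141, -0.0, 3.088]
contact_force: [-0.7, -1.9, 6.5]
opening: 0.172
```

```bash
python3 -m creep '[{"dp":[0,0,-4],"angular":[0,0,0],"fingers":5},{"dp":[0,0,-15],"angular":[0,0,0],"fingers":5},{"dp":[0,0,-35],"angular":[0,0,0],"fingers":5},{"dp":[0,0,-60],"angular":[0,0,0],"fingers":5},{"dp":[0,0,-75],"angular":[0,0,0],"fingers":5}]' 80;  python3 -m creep '[{"dp":[0,0,0],"angular":[0,0,0],"fingers":5},{"dp":[0,0,0],"angular":[0,0,0],"fingers":5}]' 80
python3 - <<'E'
from h import *
s=r.sense();print(s)
cv2.imwrite('pics/w3.png',optics.grab_frame('wrist'))
cv2.imwrite('pics/s3.png',optics.grab_frame('scene')[150:280,200:420].repeat(3,0).repeat(3,1))
E
```

```text
clock: 3.17
eef_pos: [503.1, 253.3, 91.2]
tcp_rot: [3.141, 0.001, 3.088]
contact_force: [1.0, 0.9, -2.9]
opening: 0.169
clock: 3.33
eef_pos: [503.0, 253.2, 89.7]
tcp_rot: [3.14, 0.002, 3.088]
contact_force: [0.8, 0.1, -3.5]
opening: 0.176
{'clock': 3.3333, 'qpos': array([ 4.63662107e-01,  4.32083048e-01,  1.88165710e+00,  6.90010318e-05,
        8.25526992e-01, -1.05336717e+00]), 'qvel': array([ 0.00182086,  0.03378132,  0.02207611,  0.00065283, -0.00788502,
        0.0005544 ]), 'joint_efforts': array([ 5.30492944e-04, -6.13762808e+01, -2.80114478e+01, -2.52561236e-03,
        8.28659395e-02, -1.27733888e-04]), 'eef_pos': array([503.02853794, 253.2198775 ,  89.73219264]), 'tcp_rot': array([3.14039818e+00, 1.99594795e-03, 3.08777768e+00]), 'contact_force': array([ 0.82404217,  0.06090394, -3.52217262]), 'wrist_torque': array([0.00027439, 0.02763152, 0.00515083]), 'opening': 0.1758185128814645}
```

View pics/w3.png

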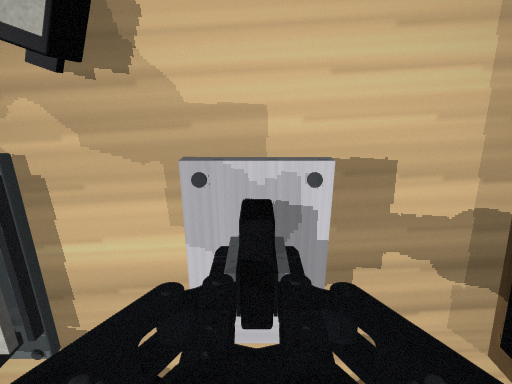

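View pics/s3.png

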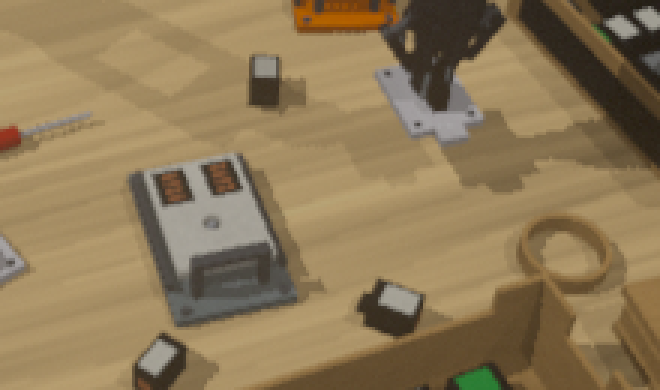

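The plate is held level. Its rear screws are at (199,180) and (315,180), and its tongue is at (257,335) beyond the jaws.

```bash
python3 - <<'E'
from h import *
s=r.sense();print(s['eef_pos'])
s['eef_pos']=np.array([503.03,253.22,89.73]);s['tcp_rot']=np.array([3.1404,.002,3.0878])
for z in(83,85.7,88):
  P=np.array([ray('wrist',q,z,s)[:2] for q in((199,180),(315,180))]);d=P[1]-P[0]
  yaw=np.arctan2(-d[0],d[1]);print(z,P.round(1).tolist(),'sep',np.linalg.norm(d).round(1),'yaw',yaw.round(4),'org',P.mean(0)+40*np.array([np.cos(yaw),np.sin(yaw)]))
E
```

```text
[501.79927339 252.59071772  88.04150801]
83 [[463.3, 225.8], [466.6, 286.6]] sep 60.9 yaw -0.0536 org [504.89797136 254.0313641 ]
85.7 [[462.6, 226.4], [465.8, 286.1]] sep 59.8 yaw -0.0536 org [504.13453737 254.06683264]
88 [[462.0, 226.9], [465.1, 285.6]] sep 58.8 yaw -0.0536 org [503.4842047  254.09704657]
```

```bash
python3 -c "
from h import *
plan(535,105,100,np.pi-0.06)"
```

```text
clock 3.4333 pos [501.8 252.6  88. ] rot [-3.1411e+00 -1.0000e-03  3.0878e+00] F [-0.   0.2 -2.8] op 0.17
dp [ -41.1 -145.6  -11.9] ang [-0.0005 -0.001   0.0062]
```

```bash
python3 -m creep '[{"dp":[-8,-28,-4],"angular":[0,0,0.002],"fingers":5},{"dp":[-20,-70,-8],"angular":[0,0,0.004],"fingers":5},{"dp":[-32,-110,-12],"angular":[0,0,0.006],"fingers":5},{"dp":[-39,-138,-12],"angular":[0,0,0.006],"fingers":5},{"dp":[-41,-145,-12],"angular":[0,0,0.006],"fingers":5}]' 80;  python3 -m creep '[{"dp":[0,0,0],"angular":[0,0,0],"fingers":5},{"dp":[0,0,0],"angular":[0,0,0],"fingers":5},{"dp":[0,0,0],"angular":[0,0,0],"fingers":5},{"dp":[0,0,0],"angular":[0,0,0],"fingers":5},{"dp":[0,0,0],"angular":[0,0,0],"fingers":5}]' 80
python3 - <<'E'
from h import *
s=r.sense();print(s['eef_pos'].tolist(),s['tcp_rot'].tolist(), np.abs(s['qvel']).max())
cv2.imwrite('pics/w4.png',optics.grab_frame('wrist'))
s=r.sense();print(s['eef_pos'].tolist(),s['tcp_rot'].tolist())
E
```

```text
clock: 3.85
eef_pos: [535.4, 101.8, 99.6]
tcp_rot: [-3.14, -0.002, 3.08]
contact_force: [0.4, 0.2, -3.0]
opening: 0.166
clock: 4.27
eef_pos: [535.2, 106.9, 100.5]
tcp_rot: [-3.142, -0.0, 3.083]
contact_force: [0.4, 0.2, -1.8]
opening: 0.172
[535.2242090376102, 106.94875991299497, 100.49462427322237] [-3.1415809040256635, -0.0004937178431247968, 3.0833362027582867] 0.0037017998538607464
[535.3505080340148, 106.84479745323122, 100.61601008261196] [3.1415620398691737, -0.0002462595126906386, 3.083190044350895]
```

View pics/w4.png

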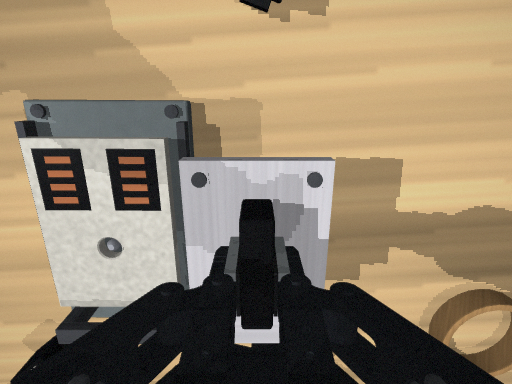

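The jig's pin hole is at (110,247), and the deck's -x edge runs from (21,139) to (166,138). The held plate has not shifted in the jaws (screws still at (199,180) and (315,180)).

```bash
python3 - <<'E'
from h import *
im=cv2.imread('pics/w4.png');c=im[215:320,0:190];cv2.imwrite('pics/w4c.png',np.hstack([cv2.resize(im[227:267,90:130],(380,380),interpolation=2),cv2.resize(im[120:320,10:200],(361,380),interpolation=2)]))
s=r.sense();s['eef_pos']=np.array([535.29,106.9,100.55]);s['tcp_rot']=np.array([-3.1416,-.0004,3.0833])
print('pin',ray('wrist',(110,247),39,s))
a,b=ray('wrist',(21,139),40,s),ray('wrist',(166,138),40,s);c=ray('wrist',(61,306),40,s)
print(a,b,c,np.linalg.norm(a-b),np.linalg.norm(a-c),'yaw',np.arctan2(-(b-a)[0],(b-a)[1]),np.arctan2(*(c-a)[1::-1]))
a,b=ray('wrist',(27,101),14,s),ray('wrist',(192,100),14,s);print('base',a,b,np.linalg.norm(a-b),np.arctan2(-(b-a)[0],(b-a)[1]))
P=np.array([ray('wrist',q,96.6,s)[:2] for q in((199,180),(315,180))]);d=P[1]-P[0]
yaw=np.arctan2(-d[0],d[1]);print(P,yaw,P.mean(0)+40*np.array([np.cos(yaw),np.sin(yaw)])-s['eef_pos'][:2])
E
```

```text
pin [559.99071615  -8.16925763  39.        ]
[473.85450416 -50.61184658  40.        ] [478.93607768  48.73177607  40.        ] [611.71234151 -60.28959263  40.        ] 99.47350275413758 138.197113164504 yaw -0.05110693969744572 -0.07008593225632649
base [448.86560612 -58.4350618   14.        ] [455.27894418  64.15384146  14.        ] 122.75654813177746 -0.052268162127880706
[[494.7282572   80.22499235]
 [498.18171599 139.89408801]] -0.05781234710595383 [1.09815986 0.84833424]
```

View pics/w4c.png

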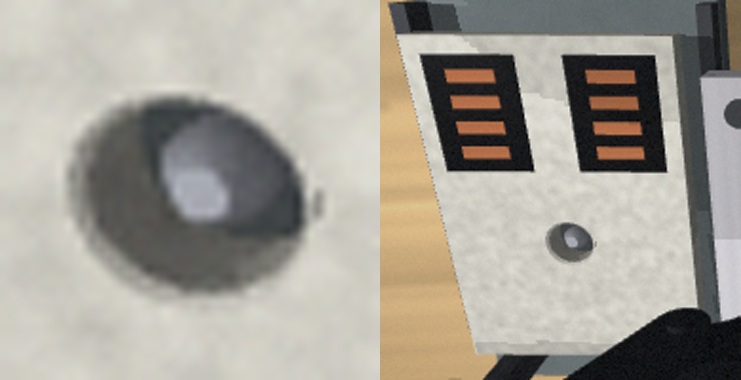

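```bash
python3 -c "
from h import *
plan(539.1,-7.4,70,np.pi-0.06)"
```

```text
clock 4.3167 pos [535.4 106.8 100.6] rot [ 3.1416e+00 -2.0000e-04  3.0832e+00] F [ 0.5  0.1 -2.3] op 0.174
dp [ -10.4 -113.8   30.6] ang [ 0.     -0.0002  0.0016]
```

```bash
python3 -m creep '[{"dp":[-2,-20,0],"angular":[0,0,0.001],"fingers":5},{"dp":[-5,-55,0],"angular":[0,0,0.001],"fingers":5},{"dp":[-8,-90,0],"angular":[0,0,0.002],"fingers":5},{"dp":[-10,-109,5],"angular":[0,0,0.002],"fingers":5},{"dp":[-10.5,-114,15],"angular":[0,0,0.002],"fingers":5}]' 80;  python3 -m creep '[{"dp":[0,0,8],"angular":[0,0,0],"fingers":5},{"dp":[0,0,15],"angular":[0,0,0],"fingers":5},{"dp":[0,0,15],"angular":[0,0,0],"fingers":5},{"dp":[0,0,15],"angular":[0,0,0],"fingers":5},{"dp":[0,0,15],"angular":[0,0,0],"fingers":5}]' 80
python3 - <<'E'
from h import *
plan(539.1,-7.4,54,np.pi-0.06)
cv2.imwrite('pics/w5.png',optics.grab_frame('wrist'))
cv2.imwrite('pics/s5.png',optics.grab_frame('scene')[150:270,190:330].repeat(4,0).repeat(4,1))
plan(539.1,-7.4,54,np.pi-0.06)
E
```

```text
clock: 4.73
eef_pos: [540.3, -10.7, 86.6]
tcp_rot: [-3.141, 0.003, 3.079]
contact_force: [0.8, 0.6, -2.9]
opening: 0.169
clock: 5.15
eef_pos: [539.3, -7.5, 70.8]
tcp_rot: [3.142, -0.0, 3.081]
contact_force: [0.8, 0.5, -1.8]
opening: 0.174
clock 5.15 pos [539.3  -7.5  70.8] rot [ 3.1415e+00 -1.0000e-04  3.0811e+00] F [ 0.8  0.5 -1.8] op 0.174
dp [ 0.3  0.1 16.8] ang [ 0.0001 -0.0001 -0.0004]
clock 5.25 pos [539.5  -7.9  71.1] rot [3.1415e+00 5.0000e-04 3.0808e+00] F [ 0.3 -0.1 -3. ] op 0.173
dp [ 0.5  0.4 17.1] ang [ 0.0001  0.0005 -0.0008]
```

View pics/w5.png

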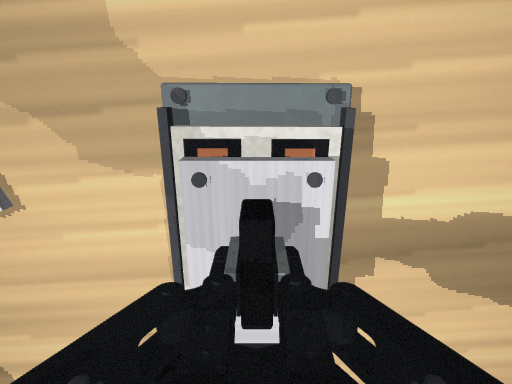

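View pics/s5.png

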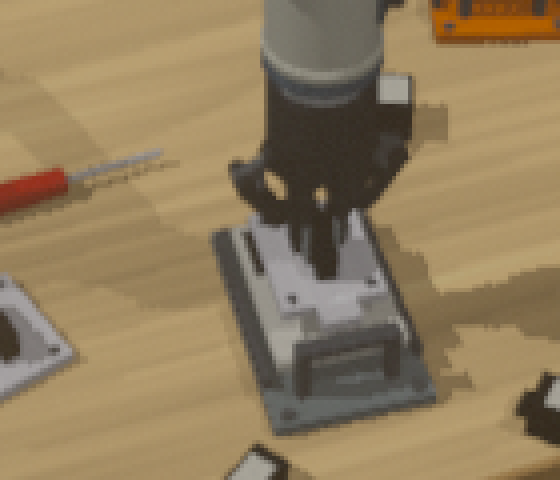

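The plate is over the deck and centred between the side rails (deck edges 172 and 341, plate edges 180 and 334). The tongue is still short of the keeper.

```bash
python3 - <<'E'
from h import *
s=r.sense();s['eef_pos']=np.array([539.35,-7.6,70.9]);s['tcp_rot']=np.array([3.1415,.0001,3.081])
a,b=ray('wrist',(172,127.5),40,s),ray('wrist',(341,127.5),40,s);d=b-a;y=np.arctan2(-d[0],d[1]);print(a,b,np.linalg.norm(d),y,(a+b)/2+85*np.array([np.cos(-.06),np.sin(-.06),0]))
a,b=ray('wrist',(162,84),14,s),ray('wrist',(352,84),14,s);d=b-a;y=np.arctan2(-d[0],d[1]);print(a,b,np.linalg.norm(d),y,(a+b)/2+110*np.array([np.cos(-.06),np.sin(-.06),0]))
E
python3 -m creep '[{"dp":[0,0,4],"angular":[0,0,0],"fingers":5},{"dp":[0,0,8],"angular":[0,0,0],"fingers":5},{"dp":[0,0,12],"angular":[0,0,0],"fingers":5},{"dp":[0,0,13],"angular":[0,0,0],"fingers":5},{"dp":[0,0,13],"angular":[0,0,0],"fingers":5}]' 80;python3 -m creep '[{"dp":[0,0,1],"angular":[0,0,0],"fingers":5},{"dp":[0,0,2],"angular":[0,0,0],"fingers":5},{"dp":[0,0,3],"angular":[0,0,0],"fingers":5},{"dp":[0,0,3],"angular":[0,0,0],"fingers":5}]' 80
```

```text
[473.74464145 -51.86376268  40.        ] [479.61866373  45.47730194  40.        ] 97.51813677041255 -0.06027166213803733 [561.52869848  -8.29017092  40.        ]
[448.58209656 -61.64507312  14.        ] [455.86266241  58.80055283  14.        ] 120.66546916783857 -0.060373449597291164 [562.02443888  -8.01830086  14.        ]
clock: 5.67
eef_pos: [538.9, -8.6, 57.3]
tcp_rot: [-3.142, -0.001, 3.08]
contact_force: [0.9, -0.5, -2.8]
opening: 0.174
clock: 6.0
eef_pos: [539.2, -8.6, 54.7]
tcp_rot: [3.142, -0.0, 3.08]
contact_force: [-0.3, 0.2, -2.9]
opening: 0.169
```

```bash
python3 -m creep '[{"dp":[0,0,0.5],"angular":[0,0,0],"fingers":5},{"dp":[0,0,1],"angular":[0,0,0],"fingers":5},{"dp":[0,0,1],"angular":[0,0,0],"fingers":5}]' 80;python3 -m creep '[{"dp":[0,0,0.5],"angular":[0,0,0],"fingers":5},{"dp":[0,0,0.5],"angular":[0,0,0],"fingers":5},{"dp":[0,0,0.5],"angular":[0,0,0],"fingers":5}]' 80
```

```text
clock: 6.25
eef_pos: [539.3, -8.6, 54.0]
tcp_rot: [3.142, 0.0, 3.08]
contact_force: [-2.2, 0.1, 2.5]
opening: 0.17
clock: 6.5
eef_pos: [539.3, -8.6, 53.5]
tcp_rot: [-3.142, 0.0, 3.08]
contact_force: [-0.7, -0.6, 4.1]
opening: 0.17
```

```bash
python3 - <<'E'
from h import *
plan(559.5,-8.7,54,np.pi-.06)
E
```

```text
clock 6.5 pos [539.3  -8.6  53.5] rot [-3.1416e+00  2.0000e-04  3.0798e+00] F [-0.7 -0.6  4.1] op 0.17
dp [-20.1   1.1  -0.5] ang [-0.      0.0002 -0.0018]
```

```bash
python3 -m creep '[{"dp":[0,0,-0.5],"angular":[0,0,0],"fingers":5},{"dp":[-2,0.2,-0.5],"angular":[0,0,0],"fingers":5},{"dp":[-4,0.5,-0.5],"angular":[0,0,0],"fingers":5},{"dp":[-6,0.8,-0.5],"angular":[0,0,-0.001],"fingers":5},{"dp":[-8,1,-0.5],"angular":[0,0,-0.001],"fingers":5}]' 80;python3 -m creep '[{"dp":[-2,0,0],"angular":[0,0,0],"fingers":5},{"dp":[-4,0,0],"angular":[0,0,0],"fingers":5},{"dp":[-6,0,0],"angular":[0,0,0],"fingers":5},{"dp":[-6,0,0],"angular":[0,0,0],"fingers":5}]' 80
python3 - <<'E'
from h import *
plan(559.5,-8.7,54,np.pi-.06)
cv2.imwrite('pics/s6.png',optics.grab_frame('scene')[150:270,190:330].repeat(4,0).repeat(4,1))
E
```

```text
clock: 6.92
eef_pos: [547.2, -8.0, 53.6]
tcp_rot: [-3.142, -0.001, 3.081]
contact_force: [-2.8, 0.1, 2.4]
opening: 0.169
clock: 7.25
eef_pos: [553.9, -8.4, 53.8]
tcp_rot: [3.142, 0.001, 3.081]
contact_force: [-1.8, -0.6, 3.0]
opening: 0.168
clock 7.25 pos [553.9  -8.4  53.8] rot [3.1415e+00 6.0000e-04 3.0807e+00] F [-1.8 -0.6  3. ] op 0.168
dp [-5.6  0.1 -0.2] ang [ 0.0001  0.0006 -0.0009]
```

View pics/s6.png

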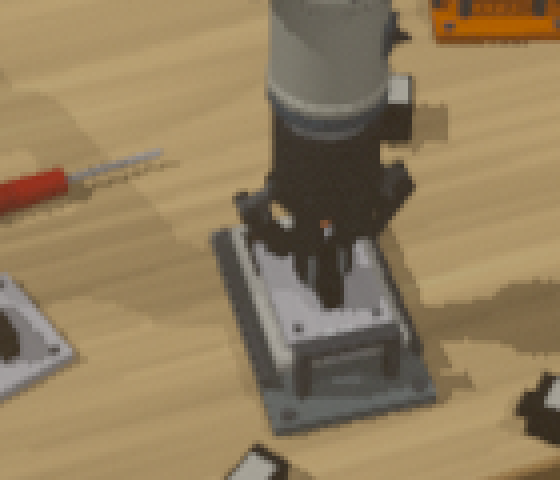

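The tongue has gone under the keeper bar at (350,335) in the crop, centred between the posts. Next I slide the last few millimetres.

```bash
python3 -m creep '[{"dp":[-1.5,0,0],"angular":[0,0,0],"fingers":5},{"dp":[-3,0,0],"angular":[0,0,0],"fingers":5},{"dp":[-4.5,0,0],"angular":[0,0,0],"fingers":5},{"dp":[-6,0,0],"angular":[0,0,0],"fingers":5},{"dp":[-6,0,0],"angular":[0,0,0],"fingers":5}]' 80; python3 -m creep '[{"dp":[0,0,1],"angular":[0,0,0],"fingers":5},{"dp":[0,0,2],"angular":[0,0,0],"fingers":5},{"dp":[0,0,2],"angular":[0,0,0],"fingers":5}]' 80
```

```text
clock: 7.72
eef_pos: [559.7, -8.8, 53.8]
tcp_rot: [-3.142, 0.0, 3.081]
contact_force: [-1.9, 0.6, 3.0]
opening: 0.175
clock: 7.97
eef_pos: [559.7, -8.8, 51.8]
tcp_rot: [-3.142, 0.001, 3.081]
contact_force: [-1.1, 0.6, 4.5]
opening: 0.17
```

```bash
python3 -m creep '[{"dp":[0,0,1],"angular":[0,0,0],"fingers":5},{"dp":[0,0,2],"angular":[0,0,0],"fingers":5},{"dp":[0,0,3],"angular":[0,0,0],"fingers":5},{"dp":[0,0,3],"angular":[0,0,0],"fingers":5}]' 80
```

```text
clock: 8.3
eef_pos: [559.7, -8.8, 48.9]
tcp_rot: [3.142, 0.001, 3.081]
contact_force: [-0.6, -0.3, 5.8]
opening: 0.167
```

The deck has sunk about 5 mm, well past the pin-blocked 1.5 mm, with force following the spring and little side force. The pin is in the hole. Now pressing to the stop.

```bash
python3 -m creep '[{"dp":[0,0,1],"angular":[0,0,0],"fingers":5},{"dp":[0,0,2],"angular":[0,0,0],"fingers":5},{"dp":[0,0,2.5],"angular":[0,0,0],"fingers":5},{"dp":[0,0,2.5],"angular":[0,0,0],"fingers":5}]' 80;python3 -m creep '[{"dp":[0,0,0.5],"angular":[0,0,0],"fingers":5},{"dp":[0,0,0.5],"angular":[0,0,0],"fingers":5},{"dp":[0,0,0.5],"angular":[0,0,0],"fingers":5}]' 80
```

```text
clock: 8.63
eef_pos: [559.7, -8.8, 46.6]
tcp_rot: [-3.142, 0.001, 3.081]
contact_force: [-3.1, -0.7, 7.3]
opening: 0.173
clock: 8.88
eef_pos: [559.7, -8.8, 46.2]
tcp_rot: [3.142, 0.001, 3.081]
contact_force: [-1.6, 0.7, 8.3]
opening: 0.171
```

```bash
python3 -m creep '[{"dp":[0,0,0.5],"angular":[0,0,0],"fingers":5},{"dp":[0,0,0.5],"angular":[0,0,0],"fingers":5},{"dp":[0,0,0.5],"angular":[0,0,0],"fingers":5}]' 80;python3 -m creep '[{"dp":[0,0,0.3],"angular":[0,0,0],"fingers":5},{"dp":[0,0,0.3],"angular":[0,0,0],"fingers":5},{"dp":[0,0,0.3],"angular":[0,0,0],"fingers":5}]' 80
```

```text
clock: 9.13
eef_pos: [559.7, -8.8, 46.1]
tcp_rot: [-3.142, 0.001, 3.081]
contact_force: [-4.0, -0.5, 12.5]
opening: 0.169
clock: 9.38
eef_pos: [559.7, -8.8, 46.0]
tcp_rot: [-3.142, 0.001, 3.081]
contact_force: [-5.4, -0.3, 15.8]
opening: 0.171
```

```bash
python3 -m creep '[{"dp":[0,0,0.3],"angular":[0,0,0],"fingers":5},{"dp":[0,0,0.3],"angular":[0,0,0],"fingers":5},{"dp":[0,0,0.3],"angular":[0,0,0],"fingers":5},{"dp":[0,0,0.3],"angular":[0,0,0],"fingers":5},{"dp":[0,0,0.3],"angular":[0,0,0],"fingers":5}]' 80;python3 -m creep '[{"dp":[0,0,0],"angular":[0,0,0],"fingers":5},{"dp":[0,0,0],"angular":[0,0,0],"fingers":5},{"dp":[0,0,0],"angular":[0,0,0],"fingers":5},{"dp":[0,0,0],"angular":[0,0,0],"fingers":5},{"dp":[0,0,0],"angular":[0,0,0],"fingers":5}]' 80
python3 - <<'E'
from h import *
a=optics.grab_frame('wrist');b=optics.grab_frame('scene')
cv2.imwrite('pics/end.png',np.hstack([cv2.resize(a,(400,300)),cv2.resize(b[160:265,190:330],(400,300))]))
cv2.imwrite('pics/endw.png',a)
s=r.sense();print(s['eef_pos'],s['contact_force'],s['opening'])
for z in (40,42,44):
  P=np.array([ray('wrist',q,z,s)[:2] for q in((199,180),(315,180))]);d=P[1]-P[0];print(z,np.linalg.norm(d))
E
```

```text
clock: 9.8
eef_pos: [559.7, -8.8, 46.0]
tcp_rot: [-3.142, 0.001, 3.081]
contact_force: [-5.9, -0.3, 18.8]
opening: 0.168
clock: 10.22
eef_pos: [559.8, -8.8, 46.0]
tcp_rot: [-3.142, 0.001, 3.081]
contact_force: [-6.7, 0.4, 19.7]
opening: 0.169
[559.72839575  -8.80359656  46.00254092] [-5.93090918 -0.47924677 18.79023119] 0.1708276351804737
40 60.59170042759153
42 59.767395110443346
44 58.94308979329515
```

View pics/end.png

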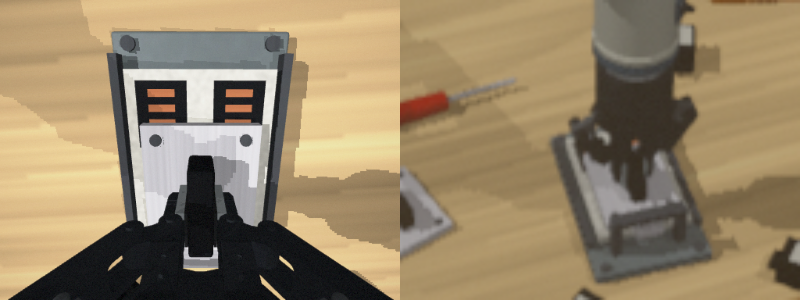

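View pics/endw.png

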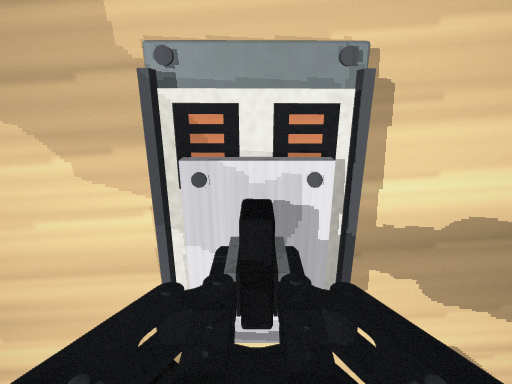

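The plate has not slipped in the jaws (screws still at (199,180) and (315,180)). It sits square on the deck with the tongue under the bar. The TCP has gone from about 54 to 46.0 mm, an 8 mm drop, and stays there at about 19 N.

```bash
python3 -c "
from rig import r
print(r.sign_off()); s=r.sense(); print(s['clock'],s['eef_pos'],s['contact_force'])"
```

```text
the job is handed in; nothing more can be done
None
the job is handed in; nothing more can be done
```

The cover with the tongue is on the jig, its hole over the locating pin, and the deck pressed fully home; I handed in at about 10.3 s still gripping and pressing. I lifted it by its handle, laid it on the deck about 20 mm short of its final position, and slid it along until the tongue was under the keeper bar.

**Last checks**
- **Deck travel:** the TCP dropped from about 54 to 46.0 mm, which is the full 8 mm of deck travel. It went smoothly past the 1.5 mm where the pin would have blocked it, then the force rose sharply on the stop.
- **Holding force:** the upward force on the tool is steady at about 19 N, where about 11 N is needed including the cover's weight. The sideways force is about 6 N.
- **Grip:** the wrist image shows the plate square on the deck and not slipped in the jaws.
- **Bystanders:** the arm touched none of them, and the blank plate was never approached.

**Disagreements:** the top camera read positions about 3–4 mm lower in x than the scene and wrist cameras. I went by the wrist view, where pin estimates ranged over about 2 mm in x (560.0 to 562.0 mm). The deck sank freely over the pin, so this did not matter.

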